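# Hang the cast traction weight below the hanger on the traction stand

### The job

Rig the traction stand: take the wire hanger out of its white cradle and hang it by its two hooks on the stand's rail, between the posts, and let go. Then lift the set plaster weight out of its open mould and hang it by its hook from the hanger's lower bar, so that the chain hangs freely and still. Leave the other things on the table where they are.

Things in the scene. Friction and masses are not known exactly. Their poses are not given: they have to be found in the camera images.
- stand: traction stand, fixed: round steel rail along its y between two 18 mm posts at y = -140 and +140 mm (black 25 mm caps, tops 277 mm up). Under each post a grey foot bar 36 mm wide, 10 mm high, x = -65 to +65 mm; a 9 mm high tie bar joins them at x = +50 mm; else open below the rail. Origin on the table under the rail's middle; -x is the front, towards the robot give or take yaw; z up
- rail_mid (a point): middle of the rail's axis, 265 mm above the table; the rail is 12 mm thick; axes as the stand's
- cradle: white plastic block, fixed, 64 x 142 x 34 mm with a slot 12 mm wide (x), 108 mm long (y) and 24 mm deep, open at the top; the hanger's lower part stands in it. Origin: centre of its underside; axes x across the slot, y along it, z up.
- hanger: steel wire hanger, 98 mm wide (y), 156 mm high (z), about 120 g: lower bar along y, 8 mm wire legs at y = -45 and +45 mm ending above in two hooks that open downward, grip plate on top. Origin: middle of the bar's underside; z up, x away from the robot give or take yaw, as on the stand. Starts upright in the cradle (lean up to 0.2 rad), underside 10 mm above the table
- hanger_seat (a point): point on the rail's axis when the hanger is hung: (0, 0, 107) mm of the hanger, midway between its hooks. Each hook (8 mm wire, at y = -45 and +45 mm) goes up at x = -16 mm (from z = 50 mm; below that the leg bends back to x = 0 at z = 28 mm), over a peaked crown (wire axis at x = 0, z = 120 mm), down at x = +16 mm to a lip ending at x = +20 mm, z = 83 mm; 24 mm clear inside
- hanger_bar (a point): middle of the axis of the hanger's lower bar, at (0, 0, 5) mm of the hanger; the bar is 10 mm thick, 82 mm clear between the legs; axes as the hanger's
- hanger_grip (a point): middle of the grey grip plate, at (0, 0, 142) mm of the hanger; the plate is 10 mm thick (x), 44 mm wide (y), z = 120 to 156 mm, above the cross wire that joins the crowns; pinch it here across x with the fingers pointing down
- mould: open aluminium mould, fixed, 150 x 100 x 38 mm (with side lugs 134 mm over y, 16 mm high) with a cavity 118 x 68 mm, 28 mm deep. Origin: centre of its underside; z up.
- weight: cast white plaster block 110 (x) x 60 (y) x 40 mm (z 0 to 40), about 280 g, centred at x = +4 mm, with a steel twin hook and a grip post on top; balanced: centre of mass within 5 mm of x = 0. Origin: underside of the block below the hook's crown; z up, -x (post end) towards the robot give or take yaw. Starts in the mould, underside 10 mm above the table, 4 mm play all round
- weight_seat (a point): point on the hanger bar's axis when the weight is hung: (0, 0, 108) mm of the weight. Two joined 8 mm wire hooks at y = -15 and +15 mm rise from the block at x = -16 mm, over a peaked crown (wire axis at x = 0, z = 120 mm), down at x = +16 mm to a lip ending at x = +20 mm, z = 83 mm; 24 mm clear inside, open downward
- weight_grip (a point): on the axis of the square steel grip post, at (-80, 0, 88) mm of the weight; post 14 x 14 mm, z = 48 to 108 mm, on a flat arm (20 mm wide, z = 40 to 48 mm) in front of the block, so that a gripper on it stays clear of hanger and rail; pinch it here with the fingers pointing down
- tape_silk: roll of white tape, 57 mm across, 25 mm high, loose bystander; origin under its centre
- oximeter: finger oximeter, white and dark grey, 33 x 57 x 31 mm, loose bystander; origin under its centre
- scissors: steel scissors lying flat, 80 x 150 x 8 mm, loose bystander; origin under its centre
- resus_mask: clear face mask, 95 x 118 x 72 mm, loose bystander; origin under its centre
- syringe_20: large syringe lying, 37 x 152 x 28 mm, loose bystander; origin under its centre
- specimen_cup: clear cup with orange lid, 58 mm across, 66 mm high, loose bystander; origin under its centre
- notepad: notepad, 100 x 68 x 12 mm, loose bystander; origin under its centre

How it is judged:
By the outcome, as a careful person would: the job done as asked, in the order asked, and still so for the second after the job is handed in, with the robot touching nothing.
It also fails if it takes over 69 s, if anything falls off the work surface, if the arm or the gripper's body presses on something with over 40 N, if the wrist force passes 120 N, or if a joint passes its speed limit or range.

### The arm

A 6-joint arm with a two-finger parallel gripper is mounted at the origin on a cart in front of the work surface, level with it; the furniture and walls round the work are solid. World frame = base frame: x ahead of the robot, y to its left, z up, the work surface at z = 0. Lengths are in mm, angles in rad, forces in N, time in s.
With the tool pointing down it reaches from about 350 to 850 mm from the base axis. Payload 8.1 kg.
Tool frame: the origin (TCP) lies midway between the tips of the shut fingers; the grasp point (between the pads) lies 19 mm behind it; z points along the fingers, y is the line along which they close (so a half turn about z gives the same grasp; the last joint's range is limited). The gripper opens to 85 mm and grips with 20 to 120 N. Pads are 22 mm wide; open, the fingers measure 114 mm over their backs; the gripper's body (76 mm by 85 mm) begins 54 mm behind the grasp point. The pads swing forward as they close: fully open they stand 13 mm farther back than shut.
Start: joints at [1.101, 0.13, 1.488, -0, 1.523, -0.085], TCP at [225.204, 556.137, 231.292] pointing down, gripper open.
Joint ranges: [-2.96, 2.96], [-0.89, 2.26], [0.02, 2.5], [-1.34, 4.48], [0, 2.73], [-2.66, 2.66]. Speed limits (rad/s): [2.39, 2.39, 2.79, 3.14, 3.14, 3.14].

### API

Orientations are given as [roll, pitch, yaw] about the fixed x, y, z axes, in that order (R = Rz(yaw) Ry(pitch) Rx(roll)).
In Python, from station import arm, viewer gives the robot as it stands.
- The arm moves only by the tool send_rows, never from a script. Its argument "motion" is a list that holds one entry, the list of rows, each a list of 5 numbers: the shift along the tool's x, y, z in cm, then the turn about the tool's z in rad, then the closure, from -1 (fully open) to 1 (shut). A call has 1 to 12 rows; each row is the pose to reach, as a shift and turn from the pose commanded when the call began, along the tool's axes at that moment; what a row does not reach only later rows make up. A row lasts 1/8 s, in which the tool goes at most 62.5 mm and 10.7 degrees, less where a joint would pass 70% of its speed; a pose out of reach is approached as far as the arm can. A call with a gripper value outside its range is refused whole. The fingers move at their own pace and stop on an object; "newtons" is the grip in N (left out, the last holds). Time passes only in rows, so rows that repeat a pose let the fingers close. It gives the time, the measured TCP pose, the force, the opening and the grip force at its end, in the units of the state.
- arm.read_state(): the state, without advancing time (a new reading comes with each control period).
- viewer.snapshot(name): name is "scene" or "top" or "wrist"; returns (picture, depth): 400x640x3 uint8, blue, green, red; 400x640 float32, mm along the optical axis (not along the pixel's ray), 0 where there is no reading.
- viewer.camera_params(name): a dict with "fovy" (degrees; the focal length in pixels is half the picture's height over the tangent of half this angle, whatever the lens; pixels are square), "cx", "cy" (the principal point, pixels), "R" (3x3) and "t" (3): a world point X has camera coordinates R X + t; the wrist camera has in their place "tool_from_camera" (4x4, takes a point from camera to tool coordinates, whose origin is the TCP and whose axes are the flange's). Camera axes: x right, y down, z forward; pixel columns grow to the right and rows downward; lengths in mm; the calibration is good to about 2 mm. The wrist camera is an equidistant fisheye: a pixel r from the principal point sees the ray r / f radians off the axis. A picture is of the moment at which its call begins: read the wrist's pose just before it. camera_params takes no time and is no camera call.
- arm.hand_in(): hands the job in; it is judged then, once.
The state is a dict: "t": time; "qpos": joint angles; "qvel": joint speeds; "joint_torque": joint torques, N m; "tool_pos": TCP position; "orientation": TCP orientation; "force": force on the tool from outside, world axes, zero at the start; "wrist_torque": the same for the moment, N m; "finger_gap": finger opening in mm; "grasp_force": force on a finger pad.
Only numpy, scipy, OpenCV 4.12 (cv2) and the standard library are available. Lean on these libraries where they do the work, as an engineer would, in place of code of your own. Each camera call takes 0.05 s, during which the arm holds its last target. There are 200 camera calls.

## Working session

There is one attempt and no reset: what is moved stays moved. The work goes in short steps, Python scripts to look and compute and a tool call to move; the robot and the scene stay as the last step left them, time stands still between calls to the robot, and variables do not carry over. Pictures are saved under pics/ and viewed, at most 10 in all, crops included, and the job is handed in when it is done.

Besides the shell and the picture viewer there is one more tool, called after "Request:" as name(argument=value, ...) on one line, values as JSON. send_rows: Moves the arm, as the interface text tells. Its arguments: {"type":"object","properties":{"motion":{"type":"array"},"newtons":{"type":"number"}},"required":["motion"]}

```bash
ls; mkdir -p pics; cat > h.py <<'E'
import numpy as np, cv2
from scipy.spatial.transform import Rotation as Ro
from station import arm, viewer
np.set_printoptions(precision=1,suppress=True)
def foc(p): return 200/np.tan(np.radians(p["fovy"])/2)
def cloud(name,d):
    p=viewer.camera_params(name); f=foc(p); v,u=np.mgrid[:400,:640]
    c=np.stack([(u-p["cx"])/f*d,(v-p["cy"])/f*d,d],-1)
    return (c-np.array(p["t"]).ravel())@np.array(p["R"])
def toolR(s): return Ro.from_euler('xyz',s["orientation"]).as_matrix()
def todelta(s,target): return toolR(s).T@(np.array(target)-s["tool_pos"])/10
E
python3 - <<'E'
from h import *
s=arm.read_state(); print(s)
for n in("scene","top"):
    p=viewer.camera_params(n);print(n,p)
    im,d=viewer.snapshot(n); cv2.imwrite(f"pics/{n}0.png",im); np.save(f"{n}0.npy",d); print((d>0).mean())
E
```

```text
pics
{'t': 0.0, 'qpos': array([ 1.1,  0.1,  1.5,  0. ,  1.5, -0.1]), 'qvel': array([ 0., -0.,  0., -0., -0.,  0.]), 'joint_torque': array([ -0. , -56.9, -50.1,  -0. ,   0. ,  -0. ]), 'tool_pos': array([225. , 555.6, 230.2]), 'orientation': array([-3.1, -0. ,  2.8]), 'force': array([-0.3, -0.2,  1. ]), 'wrist_torque': array([-0., -0., -0.]), 'grasp_force': 0.0, 'finger_gap': 85.52457354532125}
scene {'fovy': 47.236566272480395, 'cx': 318.0348450394386, 'cy': 206.64973315888005, 'R': array([[ 0.9, -0.4, -0. ],
       [-0.3, -0.7, -0.7],
       [ 0.3,  0.6, -0.7]]), 't': array([-468.6,  294.4, 1571.3])}
0.98633203125
top {'fovy': 57.217686502364465, 'cx': 318.59509329569784, 'cy': 197.08501074088275, 'R': array([[-0. , -1. ,  0. ],
       [-1. ,  0. , -0.1],
       [ 0.1, -0. , -1. ]]), 't': array([  15.4,  527. , 1254.8])}
0.996203125
```

View pics/scene0.png

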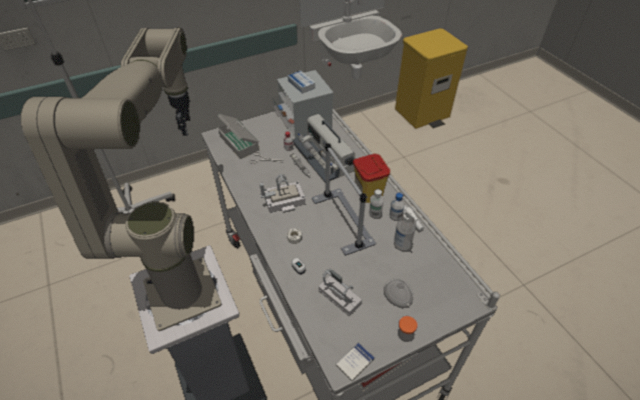

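View pics/top0.png

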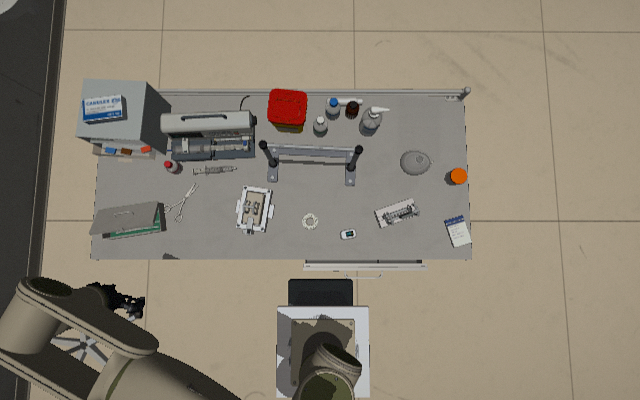

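The scene view shows the cradle with hanger near (340,290), the mould at (283,193) and the stand posts at (327,190) and (361,240). In the top view these are at (397,213), (255,209), and caps at (264,145) and (358,150). Now I'll measure them coarsely.

```bash
cat > m.py <<'E'
from h import *
P=cloud("top",np.load("top0.npy")); im=cv2.imread("pics/top0.png")
def roi(u0,u1,v0,v1,zlo,zhi):
    q=P[v0:v1,u0:u1].reshape(-1,3); return q[(q[:,2]>zlo)&(q[:,2]<zhi)]
q=roi(200,440,225,250,-30,30); print("table z",np.median(q[:,2]),q[:,2].std())
def rect(q,n):
    (c,sz,a)=cv2.minAreaRect(q[:,:2].astype(np.float32)); print(n,len(q),c,sz,a,"zmed",np.median(q[:,2]),q[:,2].max())
rect(roi(370,425,195,230,24,44),"cradle")
rect(roi(370,425,195,230,120,190),"hanger top")
rect(roi(232,280,182,240,28,48),"mould")
rect(roi(232,280,182,240,90,140),"weight top")
for n,(a,b) in dict(L=(255,275),R=(345,368)).items():
    q=roi(a,b,136,172,262,290); print("cap",n,len(q),q.mean(0),q[:,2].max())
q=roi(272,345,136,172,245,285); print("rail",len(q),np.polyfit(q[:,1],q[:,0],1) if len(q)>5 else q)
P=cloud("scene",np.load("scene0.npy"))
rect(roi(315,365,262,315,24,44),"S cradle");rect(roi(315,365,255,315,120,190),"S hanger top")
rect(roi(260,308,172,215,28,48),"S mould");rect(roi(260,308,165,215,90,140),"S weight top")
for n,(a,b,c,d) in dict(L=(318,335,140,165),R=(353,370,185,212)).items():
    q=roi(a,b,c,d,262,290); print("S cap",n,len(q),q.mean(0) if len(q) else 0)
E
python3 m.py
```

```text
table z -0.2363319495290441 4.849966838281637
cradle 486 (472.3018493652344, -256.54364013671875) (63.9315185546875, 141.13839721679688) 19.559202194213867 zmed 33.33822285281623 43.45643430778361
hanger top 134 (460.59600830078125, -259.74957275390625) (31.761884689331055, 96.50751495361328) 18.87091636657715 zmed 137.01372268833146 167.26914102966936
mould 699 (487.2357177734375, 243.05335998535156) (100.73405456542969, 149.87783813476562) 81.31816864013672 zmed 38.23497540143086 47.99356224713453
weight top 114 (452.7594909667969, 248.92864990234375) (38.0092887878418, 109.40410614013672) 80.77156066894531 zmed 122.59155991308413 135.86583929009862
cap L 94 [649.  171.6 273.5] 283.79337842882154
cap R 104 [635.8 -88.9 273.2] 281.9545600179204
rail 301 [  0.1 641.2]
S cradle 614 (475.169921875, -261.39483642578125) (67.95357513427734, 143.46913146972656) 21.49122428894043 zmed 33.191041325764104 43.20285412432498
S hanger top 151 (460.05340576171875, -264.688232421875) (30.43480110168457, 98.84159851074219) 20.87115478515625 zmed 137.6681226939873 169.09905562555443
S mould 473 (490.0740966796875, 237.3807373046875) (106.51358795166016, 150.8266143798828) 82.75828552246094 zmed 38.67293956767817 47.99199092544189
S weight top 115 (455.938720703125, 240.82643127441406) (43.4237060546875, 113.29353332519531) 86.33573150634766 zmed 115.61649252914243 139.19950430606931
S cap L 70 [651.3 158.8 271.3]
S cap R 93 [639.  -86.9 271. ]
```

```bash
python3 - <<'E'
from h import *
s=arm.read_state()
print(s["orientation"].tolist(),todelta(s,[400,240,340]),todelta(s,[455,-260,340]))
p=viewer.camera_params("wrist");print(p, np.round(p["tool_from_camera"],3))
E
```

```text
[-3.139918292008465, -0.00013865417009184533, 2.756787342682814] [-28.1 -22.7 -10.9] [-51.9 -67.  -10.9]
{'fovy': 65.70646984690485, 'cx': 322.83181724552117, 'cy': 204.38856947361808, 'tool_from_camera': array([[   0. ,   -0.9,   -0.3,   84.9],
       [   1. ,   -0. ,    0. ,   -0.3],
       [  -0. ,   -0.3,    0.9, -141.1],
       [   0. ,    0. ,    0. ,    1. ]])} [[   0.    -0.9   -0.3   84.9]
 [   1.    -0.     0.    -0.3]
 [  -0.    -0.3    0.9 -141.1]
 [   0.     0.     0.     1. ]]
```

Request:
send_rows(motion=[[[-28,-22.5,-11,1.34,-1],[-28,-22.5,-11,1.34,-1],[-28,-22.5,-11,1.34,-1],[-28,-22.5,-11,1.34,-1],[-28,-22.5,-11,1.34,-1],[-28,-22.5,-11,1.34,-1],[-28,-22.5,-11,1.34,-1],[-28,-22.5,-11,1.34,-1],[-28,-22.5,-11,1.34,-1],[-28,-22.5,-11,1.34,-1],[-28,-22.5,-11,1.34,-1]]])

```text
t: 1.48
tool_pos: [399.9, 243.0, 341.0]
orientation: [-3.141, 0.0, 1.419]
force: [0.1, 0.2, 0.2]
finger_gap: 85.3
grasp_force: 0.0
```

```bash
cat >> h.py <<'E'
def wsnap(tag):
    s=arm.read_state(); im,d=viewer.snapshot("wrist")
    cv2.imwrite(f"pics/{tag}.png",im); np.savez(tag,d=d,pos=s["tool_pos"],o=s["orientation"]); return im,d,s
def wcloud(tag):
    z=np.load(tag+".npz"); p=viewer.camera_params("wrist"); f=foc(p); v,u=np.mgrid[:400,:640]
    x=(u-p["cx"]);y=(v-p["cy"]);r=np.hypot(x,y)+1e-9;th=r/f
    ray=np.stack([np.tan(th)*x/r,np.tan(th)*y/r,np.ones_like(r)],-1)
    T=np.array(p["tool_from_camera"]);R=Ro.from_euler('xyz',z["o"]).as_matrix()
    X=(ray*z["d"][...,None])@T[:3,:3].T+T[:3,3]
    dirs=ray@T[:3,:3].T@R.T; org=R@T[:3,3]+z["pos"]
    return X@R.T+z["pos"],org,dirs
def plane(org,dirs,v,u,z):
    d=dirs[int(round(v)),int(round(u))]; return org+d*(z-org[2])/d[2]
E
python3 - <<'E'
from h import *
im,d,s=wsnap("w1");print(s["tool_pos"],s["orientation"],s["t"],(d>0).mean())
P,o,D=wcloud("w1");print("cam",o)
E
```

```text
[399.9 243.  341. ] [-3.1  0.   1.4] 1.475 0.99616796875
cam [412.7 326.7 482.1]
```

View pics/w1.png

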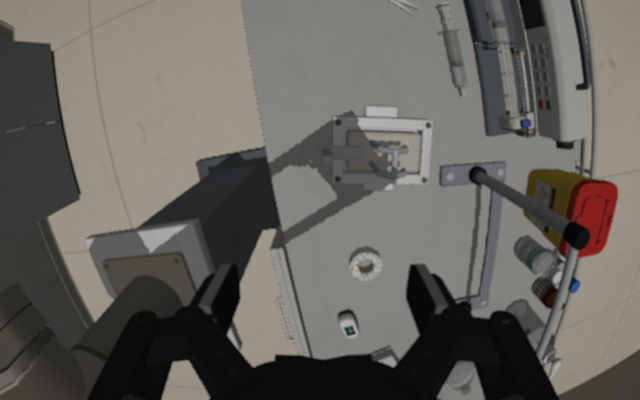

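The wrist view shows the mould at (383,150) with the weight's post and arm at about (345,153) and hook at (392,157). The stand's left cap is at (578,237), and the tape and oximeter lie below.

```bash
cat > w.py <<'E'
from h import *
import sys
tag=sys.argv[1] if len(sys.argv)>1 else "w1"
P,o,D=wcloud(tag)
def sel(x0,x1,y0,y1,z0,z1,):
    m=(P[...,0]>x0)&(P[...,0]<x1)&(P[...,1]>y0)&(P[...,1]<y1)&(P[...,2]>z0)&(P[...,2]<z1); return P[m]
if __name__=="__main__":
    def rect(q,n):
        c,sz,a=cv2.minAreaRect(q[:,:2].astype(np.float32)); print(n,len(q),np.array(c),np.array(sz),a,"z",np.percentile(q[:,2],[5,50,95]))
    rect(sel(390,580,180,300,34,42),"mould")
    q=sel(380,600,170,310,85,135); 
    post=q[q[:,0]<440]; hook=q[q[:,0]>440]; rect(post,"post");rect(hook,"hook")
    t=post[post[:,2]>102]; rect(t,"posttop"); t=hook[hook[:,2]>116]; rect(t,"crown")
    rect(sel(420,560,200,290,44,56),"z44-56")
    q=sel(560,720,80,260,-10,10+6); print(len(q))
    for y in(60,100,140):
        q=sel(600,700,y-15,y+15,255,275); print("rail",y,len(q),q.mean(0),np.ptp(q,0))
    q=sel(600,720,150,220,272,285); rect(q,"cap")
E
python3 w.py
```

```text
mould 2779 [489.2 242.3] [100.3 149.9] 80.93946838378906 z [34.9 36.4 38.4]
post 184 [406.3 255.3] [14.4 13.8] 81.89726257324219 z [ 88.6 115.9 117.8]
hook 624 [486.8 242.7] [38.5 44.7] 81.6013412475586 z [ 98.2 124.8 132.8]
posttop 152 [406.  255.1] [14.  13.4] 81.5279541015625 z [107.  116.1 117.8]
crown 511 [484.9 242.8] [38.3 39.1] 80.2873764038086 z [117.6 127.1 132.8]
z44-56 2302 [481.5 244.2] [ 59.5 124.9] 81.15447998046875 z [46.1 48.4 54.7]
6829
rail 60 177 [643.4  60.5 266.5] [12.  29.2 12.5]
rail 100 212 [645.3 100.3 266.5] [12.8 29.9 11.4]
rail 140 249 [647.3 140.5 266.5] [11.9 29.8 11.3]
cap 276 [651.9 179.8] [24.1 23.5] 1.6332637071609497 z [272.8 275.1 276.4]
```

Request:
send_rows(motion=[[[-48.6,13,0,-0.5,-1],[-48.6,13,0,-0.5,-1],[-48.6,13,0,-0.5,-1],[-48.6,13,0,-0.5,-1],[-48.6,13,0,-0.5,-1],[-48.6,13,0,-0.5,-1],[-48.6,13,0,-0.5,-1],[-48.6,13,0,-0.5,-1],[-48.6,13,0,-0.5,-1],[-48.6,13,0,-0.5,-1],[-48.6,13,0,-0.5,-1]]])

```text
t: 2.9
tool_pos: [454.3, -257.1, 341.2]
orientation: [3.142, -0.001, 1.917]
force: [-0.7, 0.4, 0.4]
finger_gap: 85.1
grasp_force: 0.0
```

```bash
python3 - <<'E'
from h import *
wsnap("w2")
import sys; sys.argv=["","w2"]
from w import *
s=arm.read_state(); print(s["tool_pos"],s["orientation"])
def rect(q,n):
    if len(q)<5: print(n,len(q));return
    c,sz,a=cv2.minAreaRect(q[:,:2].astype(np.float32)); print(n,len(q),np.array(c),np.array(sz),a,"z",np.percentile(q[:,2],[5,50,95]))
B=(380,560,-350,-170)
rect(sel(*B,29,36),"cradle")
for a in(50,65,80,95,110,120,130,140,150,158): rect(sel(*B,a,a+10),f"h{a}")
for y in(-60,-20,20,60,100):
    q=sel(600,700,y-15,y+15,255,275)
    if len(q): print("rail",y,len(q),q.mean(0),np.ptp(q,0))
rect(sel(600,720,-140,-70,272,285),"capR")
E
```

```text
[ 454.4 -256.7  341.4] [ 3.1 -0.   1.9]
cradle 2358 [ 475.2 -258.6] [ 62.3 142.2] 19.47259521484375 z [30.6 32.3 33.8]
h50 26 [ 444.  -220.6] [8.6 6.4] 25.521041870117188 z [50.7 54.3 58.5]
h65 4
h80 6 [ 435.1 -220.2] [1.  4.4] 83.11312103271484 z [80.2 82.7 87.5]
h95 55 [ 464.3 -259.8] [44.5 95.9] 19.275440216064453 z [ 97.5 101.5 104.8]
h110 141 [ 460.7 -261.9] [39.6 97.9] 20.01415252685547 z [110.8 116.7 119.8]
h120 283 [ 462.2 -261.3] [30.1 97.5] 20.260324478149414 z [120.6 125.9 129.8]
h130 200 [ 458.6 -262.9] [ 8.1 93.9] 20.805007934570312 z [130.2 131.1 134.3]
h140 52 [ 459.7 -260. ] [ 7.2 41.7] 31.082826614379883 z [140.7 142.2 148. ]
h150 54 [ 454.1 -262.8] [11.  40.1] 20.051149368286133 z [150.9 152.7 159.6]
h158 381 [ 453.9 -263.7] [ 9.9 42.4] 19.518375396728516 z [160.3 162.4 163.8]
rail -60 349 [637.6 -60.4 267. ] [13.6 29.8 11.9]
rail -20 307 [639.6 -20.1 267.1] [12.6 29.9 11. ]
rail 20 260 [641.6  19.9 267. ] [11.6 29.8 12. ]
rail 60 15 [646.9  48.4 268.2] [11.5 10.7  5.3]
capR 404 [ 637.4 -100.6] [23.2 23.5] 11.397038459777832 z [272.7 275.3 276.5]
```

View pics/w2.png

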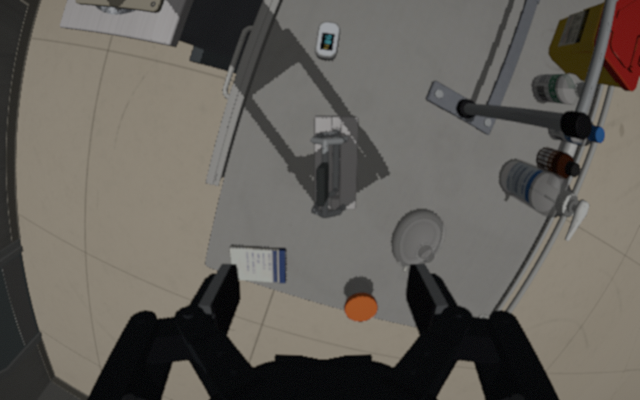

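Request:
send_rows(motion=[[[-0.6,1.9,5,0,-1],[-0.6,1.9,10,0,-1],[-0.6,1.9,14,0,-1],[-0.6,1.9,18,0,-1],[-0.6,1.9,20.6,0,-1],[-0.6,1.9,20.6,0,-1],[-0.6,1.9,20.6,0,0],[-0.6,1.9,20.6,0,0.5],[-0.6,1.9,20.6,0,1],[-0.6,1.9,20.6,0,1],[-0.6,1.9,20.6,0,1],[-0.6,1.9,20.6,0,1]]], newtons=30)

```text
t: 4.45
tool_pos: [474.5, -257.1, 135.9]
orientation: [3.141, 0.001, 1.917]
force: [0.4, 0.8, 4.2]
finger_gap: 9.7
grasp_force: 33.0
```

Request:
send_rows(motion=[[[0,0,0,0,1],[0,0,0,0,1],[0,0,0,0,1]]], newtons=60)

```text
t: 4.82
tool_pos: [474.5, -257.1, 135.9]
orientation: [3.141, 0.001, 1.917]
force: [1.1, 0.5, 6.7]
finger_gap: 8.8
grasp_force: 60.8
```

```bash
python3 - <<'E'
from h import *
im,d=viewer.snapshot("scene"); cv2.imwrite("pics/s1.png",cv2.resize(im[190:330,260:440],(720,560),interpolation=cv2.INTER_CUBIC))
print(arm.read_state())
E
```

```text
{'t': 4.875, 'qpos': array([-0.6,  0. ,  1.8,  0. ,  1.3, -0.9]), 'qvel': array([-0., -0.,  0., -0.,  0., -0.]), 'joint_torque': array([ -0.5, -46.5, -44.9,  -0.4,   0. ,   0. ]), 'tool_pos': array([ 474.5, -257.1,  135.9]), 'orientation': array([3.1, 0. , 1.9]), 'force': array([0.8, 1.9, 5.3]), 'wrist_torque': array([ 0.2, -0.2,  0. ]), 'grasp_force': 60.78202843666077, 'finger_gap': 9.110160118073646}
```

View pics/s1.png

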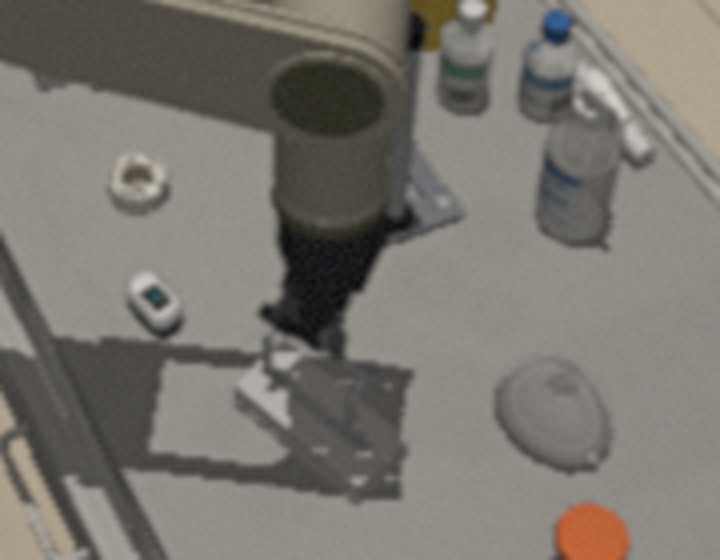

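Request:
send_rows(motion=[[[0,0,-3,0,1],[0,0,-7,0,1],[0,0,-12,0,1],[0,0,-17,0,1],[2,1.5,-18.7,0,1],[6,4.5,-18.7,0.08,1],[10,7.5,-18.7,0.16,1],[14,10.5,-18.7,0.24,1],[18,13.5,-18.7,0.32,1],[22,16.5,-18.7,0.4,1],[24,18,-18.7,0.4,1],[25.2,18.7,-18.7,0.4,1]]], newtons=60)

```text
t: 6.38
tool_pos: [564.3, 44.8, 321.3]
orientation: [-3.14, 0.0, 1.518]
force: [0.3, -0.5, -0.8]
finger_gap: 8.9
grasp_force: 59.9
```

Request:
send_rows(motion=[[[0,0,0,0,1],[0,0,0,0,1]]])

```text
t: 6.62
tool_pos: [564.4, 42.5, 322.1]
orientation: [-3.141, 0.001, 1.516]
force: [-0.1, -0.7, -1.5]
finger_gap: 8.9
grasp_force: 59.9
```

```bash
python3 - <<'E'
from h import *
wsnap("w3"); s=arm.read_state(); print(s["tool_pos"],s["orientation"],s["force"],s["finger_gap"])
im,d=viewer.snapshot("scene"); np.save("s2.npy",d); cv2.imwrite("pics/s2.png",im)
P=cloud("scene",d)
R=toolR(s); o=s["tool_pos"]
# stand-frame coords rel. to TCP: X along tool y, Y along tool x
rel=(P-o); X=rel@R[:,1]; Y=rel@R[:,0]; Z=P[...,2]
m=(abs(X)<60)&(abs(Y)<58)&(Z>180)&(Z<330)
for a in range(180,330,10):
    k=m&(Z>=a)&(Z<a+10)
    if k.sum()>3:
        for side in (-1,1):
            q=k&(Y*side>0)
            if q.sum()>2: print(a,side,q.sum(),"X",np.percentile(X[q],[5,50,95]),"Y",np.percentile(Y[q],[5,50,95]))
k=m&(Z<340); v,u=np.where(k); print(u.min(),u.max(),v.min(),v.max())
c=np.vstack([cv2.resize(im[v.min()-50:v.min()+70,u.min()-60:u.min()+100],(400,300),interpolation=cv2.INTER_CUBIC),cv2.resize(cv2.imread("pics/w3.png"),(400,250))]);cv2.imwrite("pics/v3.png",c)
E
```

```text
[564.4  42.4 322.3] [-3.1  0.   1.5] [-0.7 -0.4 -1.1] 9.237146398953362
190 -1 3 X [-0.6 -0.3  8. ] Y [-46.6 -42.9 -14.9]
190 1 4 X [-1.7  0.2  3.9] Y [ 9.6 29.1 37.8]
200 -1 17 X [-3.2 -1.4  1.9] Y [-52.1 -33.   -5.4]
200 1 23 X [-3.7  0.9  5. ] Y [ 5.8 20.7 42.8]
210 -1 5 X [-2.6 -0.3  2.4] Y [-52.1 -47.8 -46.2]
210 1 4 X [-2.1  0.7  2.7] Y [36.7 38.4 40.8]
220 -1 4 X [-4.  -1.4  0.6] Y [-53.8 -51.2 -46.8]
220 1 5 X [-3.6  0.2  4.2] Y [37.7 40.8 43.5]
230 -1 7 X [-11.4  -4.6   0.5] Y [-50.9 -48.1 -46.7]
230 1 7 X [-8.8 -3.9 -1.1] Y [32.9 42.4 45.4]
240 -1 4 X [-16.3 -11.6  -9.9] Y [-51.  -49.7 -49. ]
240 1 5 X [-16.8 -14.2  -9.2] Y [38.7 42.3 45.1]
250 -1 5 X [-17.3 -16.  -15.1] Y [-53.7 -50.4 -47.7]
250 1 5 X [-17.5 -11.9 -10.8] Y [40.1 41.1 43.4]
260 -1 4 X [-17.1 -14.2 -13.4] Y [-51.7 -51.  -49.5]
260 1 8 X [-19.1 -15.4 -10.4] Y [39.4 41.4 44.6]
270 -1 5 X [-17.6 -16.8 -13.8] Y [-53.  -49.7 -49.1]
270 1 5 X [-17.7 -14.8 -10.4] Y [41.1 41.3 42.9]
280 -1 6 X [-17.3   2.3  24.2] Y [-51.7 -49.8 -46.6]
280 1 8 X [-18.2 -14.7 -11.6] Y [38.3 42.1 44.9]
290 -1 13 X [-17.   14.2  18.9] Y [-53.2 -49.1 -44. ]
290 1 3 X [-16.8 -16.8 -15.4] Y [39.9 44.7 44.9]
300 -1 14 X [-17.1   0.3  18.6] Y [-52.  -48.5 -45.9]
300 1 11 X [-17.2 -12.2  -4.2] Y [38.6 42.8 45.3]
310 -1 22 X [-7.3 -0.8  8.2] Y [-50.8 -45.3 -18.7]
310 1 3 X [-10.9  -6.8  -3.5] Y [39.6 41.3 41.5]
320 -1 18 X [-9.3 -0.8  7.4] Y [-46.7 -21.6  -4.9]
313 335 160 200
```

View pics/v3.png

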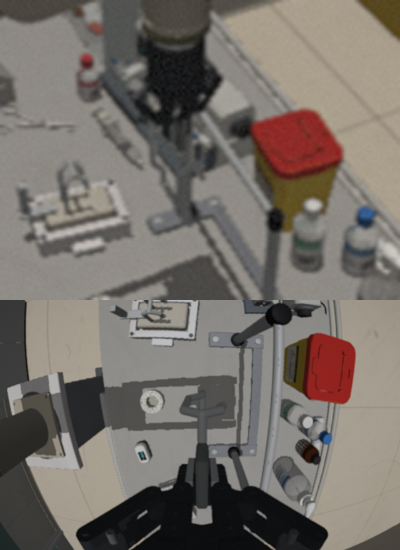

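Request:
send_rows(motion=[[[0.1,2,-0.2,0,1],[0.2,4,-0.2,0,1],[0.3,5.5,-0.2,0,1],[0.4,7,-0.2,0,1],[0.4,8,-0.2,0,1],[0.4,8,-0.2,0,1],[0.4,8,-0.2,0,1]]])

```text
t: 7.6
tool_pos: [644.4, 43.0, 324.4]
orientation: [-3.141, 0.0, 1.516]
force: [-0.2, 0.3, -1.3]
finger_gap: 9.1
grasp_force: 59.9
```

```bash
python3 - <<'E'
from h import *
s=arm.read_state(); print(s["tool_pos"],s["orientation"],s["force"])
im,d=viewer.snapshot("scene"); P=cloud("scene",d)
R=toolR(s); rel=P-s["tool_pos"]; X=rel@R[:,1]; Y=rel@R[:,0]; Z=P[...,2]
for n,k in dict(bar=(abs(X)<15)&(abs(Y)<40)&(Z>190)&(Z<215),legL=(X<-5)&(X>-30)&(abs(Y-42)<8)&(Z>250)&(Z<300),lipR=(X>8)&(X<30)&(abs(Y+49)<6)&(Z>274)&(Z<300),railL=(abs(X)<15)&(abs(Y-85)<25)&(Z>250)&(Z<275),railR=(abs(X)<15)&(abs(Y+85)<25)&(Z>250)&(Z<275)).items():
    print(n,k.sum(),X[k].mean(),Y[k].mean(),Z[k].mean(),Z[k].min() if k.any() else 0)
E
```

```text
[644.4  43.  324.4] [-3.1  0.   1.5] [-0.2  0.3 -1.3]
bar 40 0.24813826314037138 3.5304357516158626 205.7528476671752 196.56643399585352
legL 23 -14.794886945528472 40.30098908433548 273.08094159487763 250.27166234539928
lipR 10 18.514096189517883 -47.99092804934871 291.1743540370868 283.7836327198776
railL 25 0.9306522123430215 89.59712915265098 269.22208891275625 264.59672687984636
railR 42 1.7095352173720133 -86.55076196578713 269.13632994549255 261.49508671594907
```

Request:
send_rows(motion=[[[0,0,1,0,1],[0,0,2,0,1],[0,0,3,0,1],[0,0,3.5,0,1],[0,0,3.8,0,1],[0,0,3.8,0,1]]])

```text
t: 8.4
tool_pos: [644.7, 43.3, 286.3]
orientation: [3.142, 0.0, 1.517]
force: [0.4, 0.4, -1.7]
finger_gap: 8.9
grasp_force: 60.0
```

Request:
send_rows(motion=[[[0,0,0.1,0,1],[0,0,0.2,0,1],[0,0,0.3,0,1],[0,0,0.3,0,1]]])

```text
t: 8.9
tool_pos: [645.3, 43.2, 284.4]
orientation: [3.139, -0.0, 1.517]
force: [2.1, -0.2, 5.4]
finger_gap: 9.0
grasp_force: 60.8
```

Request:
send_rows(motion=[[[0,0,0,0,0.75],[0,0,0,0,0.6],[0,0,0,0,0.3],[0,0,0,0,0.1],[0,0,-1,0,0],[0,0,-3,0,0],[0,0,-6,0,0],[0,0,-9,0,0],[0,-4,-12,0,0],[0,-9,-12,0,0],[0,-9,-12,0,0],[0,-9,-12,0,0]]])

```text
t: 10.4
tool_pos: [555.2, 48.1, 405.1]
orientation: [3.139, -0.0, 1.517]
force: [-0.8, -0.3, -0.4]
finger_gap: 42.4
grasp_force: 0.0
```

```bash
cat > hang.py <<'E'
from h import *
im,d=viewer.snapshot("scene"); P=cloud("scene",d)
c,sn=np.cos(-.0517),np.sin(-.0517); rel=P-np.array([644.7,39.6,0]); X=rel[...,0]*c+rel[...,1]*sn; Y=-rel[...,0]*sn+rel[...,1]*c; Z=P[...,2]
m=(abs(X)<40)&(abs(Y)<62)
for n,k in dict(bar=(abs(Y)<35)&(Z>150)&(Z<175),legL=(Y>30)&(Z>200)&(Z<255),legR=(Y<-30)&(Z>200)&(Z<255),plate=(abs(Y)<30)&(Z>285)&(Z<325)).items():
    k=k&m; print(n,k.sum(),"X",np.percentile(X[k],[5,50,95]),"Y",np.percentile(Y[k],[5,50,95]),"Z",np.percentile(Z[k],[5,50,95]))
s=arm.read_state();print(s["t"],s["tool_pos"],s["orientation"],s["finger_gap"])
E
python3 hang.py; python3 hang.py
```

```text
bar 31 X [0.9 4.2 9.9] Y [-29.8   8.1  32.9] Z [161.4 166.1 169.9]
legL 21 X [-15.8 -14.3  -9.8] Y [39.8 45.  47.9] Z [206.8 230.3 248.4]
legR 28 X [-15.4 -12.6  24.6] Y [-48.5 -45.2 -40.7] Z [202.2 230.3 251.9]
plate 67 X [-4.4 -2.4  4.6] Y [-23.1  -6.2  17.1] Z [287.5 305.  316. ]
10.45 [555.5  48.  404.5] [ 3.1 -0.   1.5] 42.990193532972626
bar 30 X [-0.1  3.9  9.5] Y [-31.    5.7  27.5] Z [163.1 166.9 170.9]
legL 22 X [-17.1 -14.3  -8.3] Y [39.3 42.6 47.1] Z [207.4 225.4 251.6]
legR 30 X [-16.1 -12.7  24. ] Y [-49.3 -45.3 -41.2] Z [203.3 230.4 253.1]
plate 67 X [-5.3 -2.1  3.5] Y [-22.3  -6.   19.4] Z [286.8 305.7 317.6]
10.5 [555.6  48.  404. ] [3.1 0.  1.5] 42.742301625360085
```

Request:
send_rows(motion=[[[5,-4,0,0.1,0],[10,-8,4,0.1,0],[15,-12,10,0.1,0],[19.9,-16,15,0.1,0],[19.9,-16,20,0.1,0],[19.9,-16,22,0.1,0],[19.9,-16,22,0.1,0],[19.9,-16,22,0.1,0]]])

```text
t: 11.5
tool_pos: [407.4, 255.6, 185.5]
orientation: [3.14, -0.001, 1.417]
force: [0.8, -0.4, 0.8]
finger_gap: 42.8
grasp_force: 0.0
```

```bash
python3 - <<'E'
from h import *
wsnap("w4"); s=arm.read_state(); print(s["tool_pos"],s["orientation"])
P,o,D=wcloud("w4")
q=P[(P[...,0]>380)&(P[...,0]<440)&(P[...,1]>225)&(P[...,1]<285)&(P[...,2]>60)&(P[...,2]<124)]
print(len(q)); 
for a in(100,113): 
    t=q[q[:,2]>a]; print(a,len(t),cv2.minAreaRect(t[:,:2].astype(np.float32)),t[:,2].max())
print(todelta(s,[406.1,255.2,79]))
E
```

```text
[408.  255.7 186.3] [ 3.1 -0.   1.4]
686
100 447 ((406.3705749511719, 255.23770141601562), (14.465121269226074, 14.329957962036133), 82.89060974121094) 118.14200526600547
113 344 ((406.40228271484375, 255.1017303466797), (14.110071182250977, 13.993856430053711), 80.38172912597656) 118.14200526600547
[-0.1 -0.2 10.7]
```

Request:
send_rows(motion=[[[-0.1,-0.1,3,0,0],[-0.1,-0.1,6,0,0],[-0.1,-0.1,9,0,0],[-0.1,-0.1,10.6,0,0],[-0.1,-0.1,10.6,0,0],[-0.1,-0.1,10.6,0,0.5],[-0.1,-0.1,10.6,0,1],[-0.1,-0.1,10.6,0,1],[-0.1,-0.1,10.6,0,1],[-0.1,-0.1,10.6,0,1]]], newtons=100)

```text
t: 12.8
tool_pos: [406.0, 255.2, 79.2]
orientation: [3.139, -0.002, 1.417]
force: [-0.2, -0.9, 6.2]
finger_gap: 12.7
grasp_force: 97.9
```

Request:
send_rows(motion=[[[0,0,0,0,1],[0,0,-0.5,0,1],[0,0,-1,0,1],[0,0,-1.5,0,1],[0,0,-2,0,1],[0,0,-3,0,1],[0,0,-4,0,1],[0,0,-5,0,1],[0,0,-6,0,1],[0,0,-6,0,1]]])

```text
t: 14.05
tool_pos: [405.4, 255.0, 138.6]
orientation: [3.14, -0.001, 1.417]
force: [-0.0, -1.3, -2.1]
finger_gap: 12.8
grasp_force: 97.6
```

```bash
cat > wt.py <<'E'
from h import *
import sys
tag=sys.argv[1]
wsnap(tag); s=arm.read_state(); print({k:s[k] for k in("t","tool_pos","orientation","force","wrist_torque","finger_gap","grasp_force")})
p=cloud("scene",viewer.snapshot("scene")[1])
R=toolR(s)
for n,P in (("W",wcloud(tag)[0]),("S",p)):
    rel=P-s["tool_pos"]; X=rel@R[:,1]; Y=rel@R[:,0]; Z=rel[...,2]
    # weight frame: origin at X=+80, z=-69 rel TCP (nominal)
    X=X-80; Zw=Z+69
    h=(abs(X)<32)&(abs(Y)<25)&(Zw>75)&(Zw<140)
    c=h&(Zw>Zw[h].max()-5 if h.any() else h)
    print(n,"hook",h.sum(),"X",np.percentile(X[h],[2,50,98]),"Y",np.percentile(Y[h],[2,50,98]),"Z",np.percentile(Zw[h],[2,50,98]))
    b=(X>-70)&(X<75)&(abs(Y)<45)&(Zw>25)&(Zw<55)
    b&=(abs(Y)>18)
    if b.sum()>20:
        A=np.c_[X[b],Y[b],np.ones(b.sum())]; k=np.linalg.lstsq(A,Zw[b],rcond=None)[0]; print(" blocktop slope",np.round(k,3),b.sum(),"X",np.percentile(X[b],[1,99]),"Y",np.percentile(Y[b],[1,99]))
E
python3 wt.py w5
```

```text
{'t': 14.1, 'tool_pos': array([405. , 254.8, 137.8]), 'orientation': array([ 3.1, -0. ,  1.4]), 'force': array([-0.1, -0.4, -2.4]), 'wrist_torque': array([ 0. ,  0.2, -0. ]), 'finger_gap': 12.776123147303824, 'grasp_force': 97.6089084148407}
W hook 4309 X [-28.6  -5.9  17.3] Y [-14.5  13.9  19.3] Z [ 77.6 111.  134.7]
 blocktop slope [ 0.  -0.1 37.8] 4810 X [-50.3  54.3] Y [-27.2  30.3]
S hook 93 X [-26.1  -2.   22. ] Y [-23.   -5.3  17.2] Z [ 77.7 110.4 134.5]
 blocktop slope [ 0.   0.1 37.2] 172 X [-47.5  58.6] Y [-36.4  28.7]
```

View pics/w5.png

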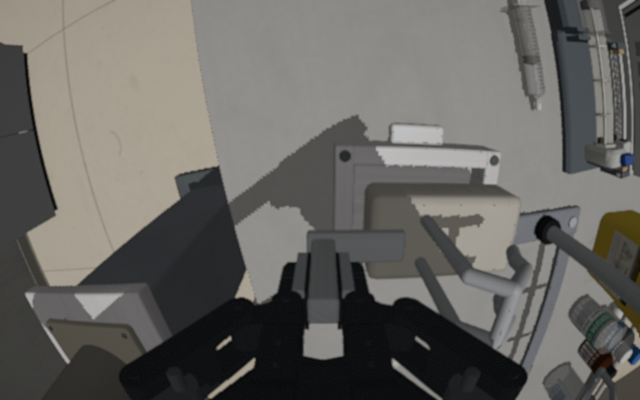

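Request:
send_rows(motion=[[[0,0,-2,0,1],[-2,1,-3.1,0,1],[-6,2.9,-3.1,-0.03,1],[-10,4.8,-3.1,-0.06,1],[-14,6.7,-3.1,-0.1,1],[-17.5,8.4,-3.1,-0.1,1],[-19.5,9.4,-3.1,-0.1,1],[-19.5,9.4,-3.1,-0.1,1],[-19.5,9.4,-3.1,-0.1,1]]])

```text
t: 15.28
tool_pos: [467.1, 47.9, 167.8]
orientation: [-3.14, -0.0, 1.517]
force: [0.5, 0.2, -3.2]
finger_gap: 12.8
grasp_force: 97.9
```

```bash
python3 wt.py w6; python3 hang.py; python3 - <<'E'
from h import *
P=wcloud("w6")[0]
c,sn=np.cos(-.0517),np.sin(-.0517); rel=P-np.array([644.7,39.6,0]); X=rel[...,0]*c+rel[...,1]*sn; Y=-rel[...,0]*sn+rel[...,1]*c; Z=P[...,2]
k=(abs(X)<30)&(abs(Y)<38)&(Z>150)&(Z<185)
print("W bar",k.sum(),np.percentile(X[k],[5,50,95]),np.percentile(Y[k],[5,95]),np.percentile(Z[k],[5,50,95]))
E
```

```text
{'t': 15.325, 'tool_pos': array([467.1,  48.1, 167.9]), 'orientation': array([-3.1, -0. ,  1.5]), 'force': array([-0.5, -0.2, -2.9]), 'wrist_torque': array([0.1, 0.3, 0.1]), 'finger_gap': 12.780524679081312, 'grasp_force': 97.86744475364685}
W hook 4288 X [-29.2  -6.   17.2] Y [-14.9  13.4  18.7] Z [ 77.6 110.2 135.4]
 blocktop slope [ 0.  -0.1 36.6] 4652 X [-50.7  54.3] Y [-27.9  29.7]
S hook 110 X [-20.3  -2.9  21.7] Y [-22.6  -8.9  16.5] Z [ 78.5 107.9 127. ]
 blocktop slope [ 0.   0.  36.8] 196 X [-49.7  57.2] Y [-35.9  27.2]
bar 31 X [0.1 4.2 8.3] Y [-28.9   9.4  31.6] Z [161.4 165.6 173.5]
legL 24 X [-16.1 -13.3  -5.6] Y [39.5 45.  47.6] Z [200.8 225.6 249.9]
legR 33 X [-16.2 -11.6  23.8] Y [-48.4 -44.9 -41.7] Z [204.5 237.  253.7]
plate 64 X [-5.  -2.   5.4] Y [-20.4  -3.7  17.3] Z [288.6 307.  316.1]
15.425 [467.3  48.3 168.1] [-3.1 -0.   1.5] 12.615761206493993
W bar 1272 [-0.9  1.2  5.8] [-35.1  34.5] [159.6 164.8 167.1]
```

View pics/w6.png

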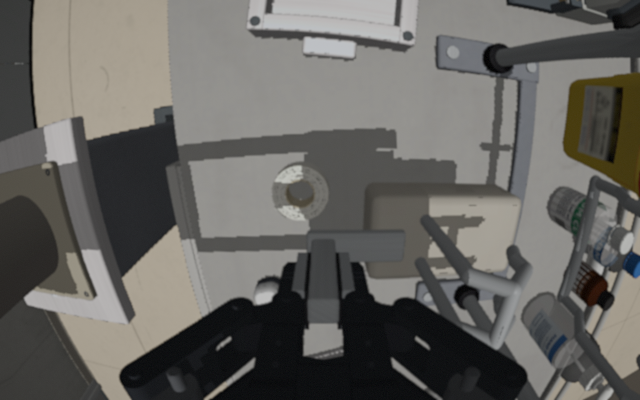

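Request:
send_rows(motion=[[[0,1,-0.4,0,1],[0,3,-0.4,0,1],[0,5,-0.4,0,1],[0,7,-0.4,0,1],[0,8.5,-0.4,0,1],[0,9.5,-0.4,0,1],[0,10.1,-0.4,0,1],[0,10.1,-0.4,0,1],[0,10.1,-0.4,0,1]]])

```text
t: 16.55
tool_pos: [568.1, 42.1, 172.3]
orientation: [-3.141, -0.0, 1.517]
force: [0.4, -0.0, -2.3]
finger_gap: 12.5
grasp_force: 98.0
```

```bash
python3 hang.py; python3 - <<'E'
from h import *
s=arm.read_state();print(s["force"])
wsnap("w7"); P=wcloud("w7")[0]
for n,P in (("W",P),("S",cloud("scene",viewer.snapshot("scene")[1]))):
    c,sn=np.cos(-.0517),np.sin(-.0517); rel=P-np.array([644.7,39.6,0]); X=rel[...,0]*c+rel[...,1]*sn; Y=-rel[...,0]*sn+rel[...,1]*c; Z=P[...,2]
    for nm,k in dict(bar=(abs(Y)>22)&(abs(Y)<38)&(Z>152)&(Z<180),hook=(abs(Y)<21)&(Z>184)&(Z<235),block=(abs(Y)<33)&(Z>125)&(Z<148)).items():
        k=k&(X>-50)&(X<75)&(abs(X)<(75 if nm=="block" else 35))
        if k.sum()>4: print(n,nm,k.sum(),"X",np.percentile(X[k],[2,50,98]),"Y",np.percentile(Y[k],[2,98]),"Z",np.percentile(Z[k],[2,50,98]))
E
```

```text
bar 48 X [-34.8  -9.2   7.4] Y [-26.4  -5.8  29.5] Z [151.  164.  171.8]
[-0.2  0.5 -2.3]
W bar 629 X [-0.4  2.6  8.3] Y [-34.8  37.5] Z [160.1 165.7 167.5]
W hook 4167 X [-33.4  -1.9  20.6] Y [-16.3  17.4] Z [186.2 214.7 231.6]
W block 8064 X [-47.3 -11.8  54.8] Y [-27.7  28.2] Z [127.7 141.  145.2]
S bar 16 X [-14.    4.3   9. ] Y [-33.9  35. ] Z [154.8 166.3 173. ]
S hook 61 X [-34.   -4.6  26.4] Y [-20.6  13.9] Z [185.  212.6 229.9]
S block 262 X [-46.6  -1.2  53.5] Y [-32.4  23.8] Z [127.5 141.7 147.3]Traceback (most recent call last):
  File "hang.py", line 6, in <module>
    k=k&m; print(n,k.sum(),"X",np.percentile(X[k],[5,50,95]),"Y",np.percentile(Y[k],[5,50,95]),"Z",np.percentile(Z[k],[5,50,95]))
                               ~~~~~~~~~~~~~^^^^^^^^^^^^^^^^
    return _quantile_unchecked(
        a, q, axis, out, overwrite_input, method, keepdims, weights)
    return _ureduce(a,
                    func=_quantile_ureduce_func,
    ...<5 lines>...
                    overwrite_input=overwrite_input,
                    method=method)
    r = func(a, **kwargs)
    result = _quantile(arr,
                       quantiles=q,
    ...<2 lines>...
                       out=out,
                       weights=wgt)
    slices_having_nans = np.isnan(arr[-1, ...])
                                  ~~~^^^^^^^^^
IndexError: index -1 is out of bounds for axis 0 with size 0
```

View pics/w7.png

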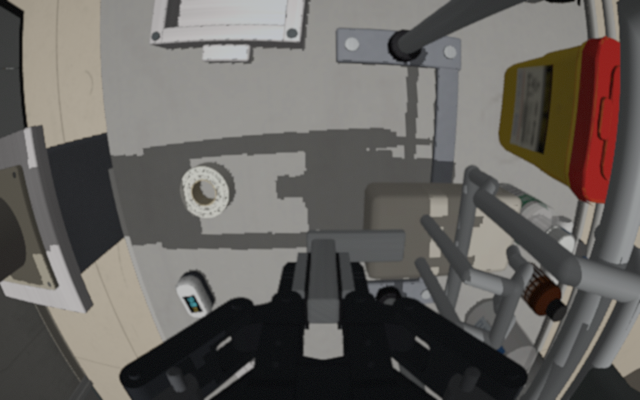

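Request:
send_rows(motion=[[[0,0,1,0,1],[0,0,2,0,1],[0,0,3,0,1],[0,0,3.7,0,1],[0,0,4.2,0,1],[0,0,4.4,0,1],[0,0,4.4,0,1]]])

```text
t: 17.58
tool_pos: [568.5, 42.0, 128.4]
orientation: [3.141, 0.0, 1.517]
force: [-0.4, -0.0, -2.2]
finger_gap: 12.3
grasp_force: 97.9
```

Request:
send_rows(motion=[[[0,0,0.1,0,1],[0,0,0.2,0,1],[0,0,0.2,0,1]]])

```text
t: 17.95
tool_pos: [568.4, 42.1, 126.3]
orientation: [-3.142, -0.0, 1.517]
force: [0.6, -0.3, -3.8]
finger_gap: 12.8
grasp_force: 97.9
```

Request:
send_rows(motion=[[[0,0,0.1,0,1],[0,0,0.2,0,1],[0,0,0.2,0,1]]])

```text
t: 18.32
tool_pos: [568.6, 42.1, 124.4]
orientation: [3.141, 0.0, 1.517]
force: [0.3, -0.4, -3.0]
finger_gap: 12.5
grasp_force: 98.1
```

Request:
send_rows(motion=[[[0,0,0.1,0,1],[0,0,0.2,0,1],[0,0,0.2,0,1]]])

```text
t: 18.7
tool_pos: [569.4, 42.0, 123.4]
orientation: [3.139, -0.0, 1.517]
force: [0.2, 0.4, 5.3]
finger_gap: 13.0
grasp_force: 99.0
```

Request:
send_rows(motion=[[[0,0,-0.1,0,1],[0,0,-0.1,0,1],[0,0,-0.1,0,0.65],[0,0,-0.1,0,0.55],[0,0,-0.1,0,0.4],[0,0,-0.1,0,0.2],[0,0,-0.1,0,0.1],[0,0,-0.1,0,0.1]]], newtons=40)

```text
t: 19.7
tool_pos: [568.4, 42.1, 123.3]
orientation: [-3.142, -0.0, 1.517]
force: [0.4, -0.0, -0.0]
finger_gap: 38.4
grasp_force: 0.0
```

```bash
python3 - <<'E'
from h import *
wsnap("w8"); s=arm.read_state();print(s["tool_pos"],s["force"],s["finger_gap"])
P=wcloud("w8")[0]; rel=P-s["tool_pos"]; R=toolR(s); X=rel@R[:,1]; Y=rel@R[:,0]; Z=rel[...,2]
k=(abs(X)<18)&(abs(Y)<14)&(Z>20)&(Z<50); print("post top",k.sum(),np.percentile(X[k],[2,50,98]),np.percentile(Y[k],[2,50,98]),np.percentile(Z[k],[50,98]))
E
```

```text
[568.5  42.1 123.3] [-0.3 -0.7 -0.5] 38.400369186218356
post top 1427 [-6.3  0.4  6.8] [-5.6  5.5  7.2] [36.3 38.4]
```

Released, and the post is centred between the fingers. Next: raise straight up, then retreat.

Request:
send_rows(motion=[[[0,0,-0.5,0,0.1],[0,0,-1.5,0,0.1],[0,0,-3,0,0.1],[0,0,-4.5,0,0.1],[0,0,-6,0,0.1],[0,0,-7,0,0.1],[0,-2,-7.5,0,0.1],[0,-6,-8,0,0.1],[0,-10,-9,0,0.1],[0,-14,-12,0,0.1],[0,-16,-14,0,0.1],[0,-16,-14,0,0.1]]])

```text
t: 21.25
tool_pos: [409.2, 50.8, 265.6]
orientation: [3.137, -0.0, 1.517]
force: [0.4, -0.3, 0.1]
finger_gap: 38.4
grasp_force: 0.0
```

```bash
cat > fin.py <<'E'
from h import *
import sys
s=arm.read_state();print(s["t"],s["tool_pos"],s["force"])
for i in range(3):
  im,d=viewer.snapshot("scene"); P=cloud("scene",d)
  c,sn=np.cos(-.0517),np.sin(-.0517); rel=P-np.array([644.7,39.6,0]); X=rel[...,0]*c+rel[...,1]*sn; Y=-rel[...,0]*sn+rel[...,1]*c; Z=P[...,2]
  for nm,k in dict(bar=(abs(X)<25)&(abs(Y)>22)&(abs(Y)<38)&(Z>152)&(Z<180),plate=(abs(X)<25)&(abs(Y)<30)&(Z>285)&(Z<325),block=(abs(Y)<38)&(Z>50)&(Z<110)&(X>-60)&(X<75),post=(abs(Y)<14)&(X>-95)&(X<-62)&(Z>110)&(Z<180)).items():
    if k.sum()>4: print(nm,k.sum(),"X",np.percentile(X[k],[2,50,98]),"Y",np.percentile(Y[k],[2,50,98]),"Z",np.percentile(Z[k],[2,50,98]))
if len(sys.argv)>1:
    m=viewer.snapshot("wrist")[0]; cv2.imwrite(sys.argv[1],np.vstack([cv2.resize(im[125:260,250:415],(480,390),interpolation=cv2.INTER_CUBIC),cv2.resize(m,(480,200))]))
E
python3 fin.py pics/f1.png
```

```text
21.25 [409.2  50.8 265.6] [ 0.4 -0.3  0.1]
bar 26 X [-12.9   2.2  19.7] Y [-37.4 -23.2  36. ] Z [159.6 165.8 177. ]
plate 68 X [-4.9 -1.1  5.9] Y [-21.   -5.1  19.4] Z [286.8 305.4 315.2]
block 477 X [-51.2   0.6  59.3] Y [-35.9 -18.8  21.4] Z [ 59.8  92.5 104.1]
post 48 X [-82.5 -75.3 -69.2] Y [-12.6  -8.4   2.7] Z [111.5 141.7 163.2]
bar 23 X [-12.7   3.1  16.8] Y [-36.4 -23.2  36.2] Z [157.  164.2 174.5]
plate 70 X [-5.1 -2.1  6.9] Y [-24.1  -6.3  20.7] Z [287.  305.4 317.5]
block 475 X [-52.4  -0.3  58.4] Y [-35.9 -18.9  22. ] Z [ 60.5  92.8 106.3]
post 45 X [-83.1 -76.2 -69.2] Y [-12.8  -8.8   3.6] Z [114.  142.1 165.9]
bar 26 X [-15.    3.6  21.3] Y [-34.6 -23.6  37.5] Z [158.  166.7 175.4]
plate 70 X [-4.5 -1.7  6.6] Y [-22.3  -6.2  22.6] Z [285.6 305.4 316.5]
block 478 X [-52.    0.3  58.4] Y [-35.8 -18.8  21.8] Z [ 60.1  93.2 105.3]
post 47 X [-82.5 -75.5 -68.8] Y [-13.   -8.2  -0.4] Z [112.5 143.8 164.6]
```

View pics/f1.png

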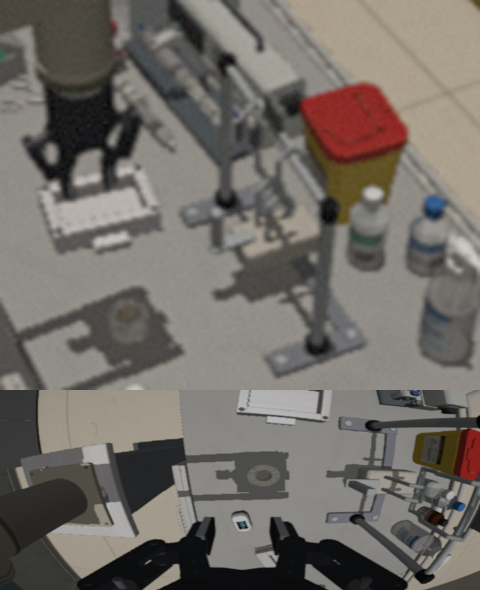

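The composite shows the weight hanging from the hanger under the rail (around (265,225)), the mould empty, the tape and oximeter in place, and the gripper clear. I'll let it settle before handing in.

Request:
send_rows(motion=[[[0,0,-1,0,0.1],[0,0,-2,0,0.1],[0,0,-3,0,0.1],[0,0,-3,0,0.1],[0,0,-3,0,0.1],[0,0,-3,0,0.1],[0,0,-3,0,0.1],[0,0,-3,0,0.1],[0,0,-3,0,0.1],[0,0,-3,0,0.1],[0,0,-3,0,0.1],[0,0,-3,0,0.1]]])

```text
t: 22.95
tool_pos: [408.7, 50.7, 293.3]
orientation: [3.142, 0.0, 1.517]
force: [0.0, 0.2, 0.4]
finger_gap: 38.3
grasp_force: 0.0
```

Request:
send_rows(motion=[[[0,0,0,0,0.1],[0,0,0,0,0.1],[0,0,0,0,0.1],[0,0,0,0,0.1],[0,0,0,0,0.1],[0,0,0,0,0.1],[0,0,0,0,0.1],[0,0,0,0,0.1],[0,0,0,0,0.1],[0,0,0,0,0.1],[0,0,0,0,0.1],[0,0,0,0,0.1]]])

```text
t: 24.45
tool_pos: [408.7, 50.7, 293.3]
orientation: [-3.142, 0.0, 1.517]
force: [-0.0, 0.8, -0.1]
finger_gap: 38.6
grasp_force: 0.0
```

```bash
python3 fin.py | grep -v plate; python3 -c "
from station import arm
print(arm.hand_in())"
```

```text
24.45 [408.7  50.7 293.3] [-0.   0.8 -0.1]
bar 25 X [-15.    2.4  22. ] Y [-36.1 -22.7  34.6] Z [153.2 165.9 171.3]
block 476 X [-53.4   2.   57.8] Y [-35.3 -18.8  21.8] Z [ 59.2  92.4 104.4]
post 47 X [-82.8 -75.7 -69.4] Y [-13.2  -8.4   3.4] Z [110.9 142.  166.8]
bar 22 X [-6.   3.4 21.4] Y [-35.1 -23.5  36.3] Z [154.8 166.7 176.4]
block 476 X [-51.7   1.3  57.9] Y [-36.1 -18.5  21.1] Z [ 60.2  92.3 105.4]
post 46 X [-82.5 -76.6 -69.5] Y [-13.4  -8.2   1. ] Z [112.3 144.1 165.8]
bar 23 X [-12.    3.8  19.4] Y [-33.3 -22.2  36.3] Z [152.7 165.  173.6]
block 483 X [-52.5   0.5  58.2] Y [-36.2 -18.   22.3] Z [ 60.6  91.9 105.5]
post 48 X [-82.6 -75.7 -69.3] Y [-12.7  -8.3   4.3] Z [111.3 141.8 164.3]
the job is handed in; nothing more can be done
None
```

The hanger hangs on the rail between the posts and the plaster weight hangs still from its lower bar, with the gripper well clear; the job was handed in at about 24.6 s of the 69 s allowed (no verdict was returned).

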